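# Shut and lock the medicine strongbox

### The arm

A 6-joint arm with a two-finger parallel gripper is mounted at the origin on a cart in front of the work surface, level with it; the furniture and walls round the work are solid. World frame = base frame: x ahead of the robot, y to its left, z up, the work surface at z = 0. Lengths are in m, angles in rad, forces in N, time in s.
With the tool pointing down it reaches from about 0.15 to 0.775 m from the base axis. Payload 6.1 kg.
Tool frame: the origin (TCP) lies at the very end of the fingers, on their centre line; the grasp point (between the pads) lies 19 mm behind it; z points along the fingers, y is the line along which they close (so a half turn about z gives the same grasp; the last joint's range is limited). The gripper opens to 85 mm and grips with 20 to 120 N. Pads are 22 mm wide; open, the fingers measure 114 mm over their backs; the gripper's body (76 mm by 85 mm) begins 54 mm behind the grasp point. The pads swing forward as they close: fully open they stand 13 mm farther back than shut.
Start: joints at [1.17, 0.126, -0.04, 1.405, 0, 1.571], TCP at [0.205, 0.483, 0.231] pointing down, gripper open.
Joint ranges: [-2.72, 2.72], [-0.95, 1.95], [-1.27, 1.35], [-1.78, 2.02], [-1.46, 1.47], [-3.14, 3.14]. Speed limits (rad/s): [2.39, 2.39, 3.01, 3.14, 3.14, 3.14].

### API

Orientations are given as a rotation vector (axis times angle).
In Python, from plant import ctrl gives the robot as it stands.
- The arm moves only by the tool carry_out, never from a script. Its argument "deltas" is a list of rows, each an object of numbers: "x", "y", "z": the shift along the tool's x, y, z in m; "twist": the turn about the tool's z in rad; "jaw": the opening, from 0 (shut) to 1 (fully open). A call has 1 to 10 rows; each row is the pose to reach, as a shift and turn from the pose commanded when the call began, along the tool's axes at that moment; what a row does not reach only later rows make up. A row lasts 1/8 s, in which the tool goes at most 62.5 mm and 10.7 degrees, less where a joint would pass 70% of its speed; a pose out of reach is approached as far as the arm can. A call with a gripper value outside its range is refused whole. The fingers move at their own pace and stop on an object; "force" is the grip in N (left out, the last holds). Time passes only in rows, so rows that repeat a pose let the fingers close. It gives the time, the measured TCP pose, the force, the opening and the grip force at its end, in the units of the state.
- ctrl.get_state(): the state, without advancing time (a new reading comes with each control period).
- ctrl.grab_frame(name): name is "side" or "top" or "wrist"; returns a dict with "color" (400x640x3 uint8, red, green, blue), "mtx" (3x3 intrinsics, pixels), "world_from_camera" (4x4, takes a point from camera to world coordinates). Camera axes: x right, y down, z forward; pixel columns grow to the right and rows downward; lengths in m; the calibration is good to about 2 mm. The wrist camera is an equidistant fisheye: a pixel r from the principal point sees the ray r / f radians off the axis. A picture is of the moment at which its call begins. There is no depth.
- ctrl.finish_job(): hands the job in; it is judged then, once.
Trained networks look in the newest picture that a camera, given by its name, has taken for a name from the list of things; names that differ only in an ending like _2 or _b are one class to them, and where a whole thing is asked for, a point or a joint stands for the part that bears it (a point fixed in the world has none). Each returns a list of dicts, best first, with "score" (0 to 1); they miss things now and then, are a little off and sometimes report something else, mostly with a low value. They report only what shows in the picture. A call takes as long as a camera call.
- ctrl.spot_in(camera, name): "box" ([left, top, width, height] in pixels, round what is visible of it).
- ctrl.pinpoint(camera, name): "xy" ([column, row] in pixels: a listed point, or the origin of a listed thing).
The state is a dict: "t": time; "joints": joint angles; "joint_vel": joint speeds; "joint_efforts": joint torques, N m; "position": TCP position; "tcp_rot": TCP orientation; "wrist_force": force on the tool from outside, world axes, zero at the start; "torque": the same for the moment, N m; "width": opening from 0.0 (shut) to 1.0 (fully open); "grasp_force": force on a finger pad.
Only numpy, scipy, OpenCV 4.12 (cv2) and the standard library are available. Lean on these libraries where they do the work, as an engineer would, in place of code of your own. Each camera call takes 0.05 s, during which the arm holds its last target. There are 200 camera calls.

### The job

Lock up the small blue medicine strongbox: push its lid down shut so that the steel tongue lies on the brass padlock, then swing the raised shackle round until its free end stands over the eye in the tongue, and press it down until the hidden pawl clicks and it stays down by itself. Press firmly but do not ram it: the lock is spoilt by much more force than the click needs. Leave the other things on the worktop where they are.

Things in the scene. Friction and masses are not known exactly. Their poses are not given: they have to be found in the camera images.
- strongbox: blue steel box, fixed, 130 (x) x 170 (y) x 67 mm high without its lid; origin at the centre of its underside on the worktop; its front (-x of its own frame) faces the robot more or less and carries the padlock
- padlock: brass padlock body, fixed to the front of the box, 36 (x) x 70 (y) x 66 mm high; origin at the centre of its underside, axes as the box's
- lid (a joint): angle of the lid: 0 shut, grows as it opens upward about its back edge (stands open at 0.5 to 1.0 at first). The hinge is stiff, so the lid stays where it is put; at 90 mm from the hinge line it takes about 3 N to push down, and it stops at 0
- lid_hinge (a point): middle of the lid's hinge line, at the top of the box's back edge, 67 mm above the worktop; the line runs along the box's y
- lid_edge (a point): middle of the lid's front edge, on its top face. Lid: 130 (hinge to this edge) x 174 x 6 mm, underside in line with the hinge; shut, its top is 73 mm above the worktop. A 4 mm steel tongue, 34 mm wide, sticks out 36 mm from this edge, centred 20 mm to the box's -y side; its 14 mm square eye comes to lie over the toe hole, its top 71 mm above the worktop
- pivot (a point): axis of the shackle's long leg, at the top face of the padlock body (66 mm above the worktop); the shackle swivels about the vertical through it
- toe_hole (a point): centre of the 11 mm square hole in the padlock's top face for the shackle's free end (the toe), 40 mm from the pivot to the box's -y side, 66 mm above the worktop
- shackle: steel shackle, an inverted U of 8 mm round bar, legs 40 mm apart between axes; origin on the long leg's axis, 79 mm below the bow's centre line (at the padlock's top face while raised). At swivel 0 its axes are the box's. The toe lies at y = -40 mm, its rounded tip 64 mm below the bow's centre line: while raised, 15 mm above the padlock's top face, 10 mm above the shut tongue
- bow (a point): middle of the straight top bar of the shackle, on its centre line; the bar runs horizontally from the pivot's axis to the toe's, straight for the middle 24 mm. While raised it is 145 mm above the worktop. It can be pinched across the bar or pressed from above
- swivel (a joint): turn of the shackle about its long leg: 0 with the toe exactly over its hole (enters within about 0.05), growing clockwise seen from above, that is, out towards the box's front; 0.9 to 1.6 at first; turns freely and stays where left
- rise (a joint): how far the shackle is pressed down: 0 raised. A spring lifts it with 2 N at the top, 7 N at the bottom. At 27 to 40 mm the toe meets the hidden pawl's slope: the push needed peaks at 7 to 13 N in all, then falls to 5 N, not yet locked. 8 mm past the peak the pawl snaps in; it then stays at 38 to 51 mm, unlike from lock to lock and unseen. A hard stop is 1.5 mm lower. Unlocked, it springs up
- measure_cup: clear plastic measuring cup, 50 mm across, 46 mm high, loose, to be left alone; origin at its underside
- calculator: white desk calculator, 112 x 68 x 15 mm, loose, to be left alone; origin at its underside
- ink_pad: dark blue ink pad, 52 x 68 x 17 mm, loose, to be left alone; origin at its underside
- marker: black and white marker, 17 x 135 x 16 mm, loose, lying right of the padlock, to be left alone; origin at its underside

How it is judged:
By the outcome, as a careful person would: the job done as asked, in the order asked, and still so for the second after the job is handed in, with the robot touching nothing.
It also fails if it takes over 69 s, if anything falls off the work surface, if the arm or the gripper's body presses on something with over 40 N, if the wrist force passes 120 N, or if a joint passes its speed limit or range.

## Working session

There is one attempt and no reset: what is moved stays moved. The work goes in short steps, Python scripts to look and compute and a tool call to move; the robot and the scene stay as the last step left them, time stands still between calls to the robot, and variables do not carry over. Pictures are saved under pics/ and viewed, at most 10 in all, crops included, and the job is handed in when it is done.

Besides the shell and the picture viewer there is one more tool, called after ">>>" as name(argument=value, ...) on one line, values as JSON. carry_out: Moves the arm, as the interface text tells. Its arguments: {"type":"object","properties":{"deltas":{"type":"array"},"force":{"type":"number"}},"required":["deltas"]}

```bash
mkdir -p pics; cat > h.py <<'E'
import numpy as np, cv2
from scipy.spatial.transform import Rotation as R
from plant import ctrl
def ray(f,uv):
    K=f["mtx"];T=np.array(f["world_from_camera"])
    d=np.array([(uv[0]-K[0][2])/K[0][0],(uv[1]-K[1][2])/K[1][1],1.])
    return T[:3,3],T[:3,:3]@d
def atz(f,uv,z):
    o,d=ray(f,uv);return o+d*(z-o[2])/d[2]
def tri(rs):
    A=0;b=0
    for o,d in rs:
        d=d/np.linalg.norm(d);P=np.eye(3)-np.outer(d,d);A=A+P;b=b+P@o
    return np.linalg.solve(A,b)
def proj(f,p):
    T=np.array(f["world_from_camera"]);c=T[:3,:3].T@(np.array(p)-T[:3,3]);q=np.array(f["mtx"])@c;return q[:2]/q[2]
E
python3 - <<'E'
from h import *
F={c:ctrl.grab_frame(c) for c in("side","top")}
for c in F: cv2.imwrite(f"pics/{c}0.png",F[c]["color"][:,:,::-1]); print(c,np.round(F[c]["world_from_camera"],3).tolist())
for n in("lid_hinge","lid_edge","pivot","toe_hole","bow","strongbox","padlock","marker","measure_cup"):
    rs=[]
    for c in F:
        p=ctrl.pinpoint(c,n)
        if p: print(n,c,np.round(p[0]["xy"],1),round(p[0]["score"],2)); rs.append(ray(F[c],p[0]["xy"]))
        if p and c=="top" and n in("lid_hinge","pivot","toe_hole","bow"): print("   atz",atz(F[c],p[0]["xy"],{"lid_hinge":.067,"bow":.145}.get(n,.066)).round(4))
    if len(rs)>1: print("   tri",tri(rs).round(4))
s=ctrl.get_state();print(s["position"],R.from_rotvec(s["tcp_rot"]).as_matrix().round(3),s["t"])
E
```

```text
side [[0.855, -0.312, 0.415, 0.211], [-0.519, -0.503, 0.691, -0.727], [-0.007, -0.806, -0.591, 0.614], [0.0, 0.0, 0.0, 1.0]]
top [[0.005, -0.982, 0.188, 0.418], [-1.0, -0.003, 0.013, -0.156], [-0.013, -0.188, -0.982, 0.962], [0.0, 0.0, 0.0, 1.0]]
lid_hinge side [366.9 198.4] 0.6
lid_hinge top [316.6 163.5] 0.8
   atz [ 0.6723 -0.1429  0.067 ]
   tri [ 0.6761 -0.1427  0.0542]
lid_edge side [323.3 170.4] 0.97
lid_edge top [304.1 203.8] 0.95
   tri [ 0.5721 -0.1225  0.1504]
pivot side [302.6 204.8] 0.57
pivot top [291.8 230.9] 0.68
   atz [ 0.5241 -0.0909  0.066 ]
   tri [ 0.5332 -0.0944  0.0615]
toe_hole side [304.8 215.7] 0.92
toe_hole top [312.  233.4] 0.86
   atz [ 0.5189 -0.1339  0.066 ]
   tri [ 0.5221 -0.1353  0.0663]
bow side [287.1 179.4] 0.7
bow top [295.1 238.7] 0.6
   atz [ 0.4996 -0.1033  0.145 ]
   tri [ 0.5028 -0.1046  0.1442]
strongbox top [310.3 199.2] 0.83
padlock side [298.8 233.8] 0.63
padlock top [304.9 234.8] 0.6
   tri [ 0.5216 -0.1158  0.0041]
marker side [310.3 295.1] 0.9
marker top [374.  260.4] 0.89
   tri [ 0.4628 -0.2707  0.    ]
measure_cup side [373.1 305.9] 0.59
measure_cup top [404.5 226.1] 0.71
   tri [ 0.5456 -0.3448 -0.0072]
[0.20483752 0.4833788  0.23133456] [[-0.921  0.39   0.   ]
 [ 0.39   0.921  0.   ]
 [-0.     0.    -1.   ]] 1.0
```

```bash
python3 - <<'E'
import cv2,numpy as np
a=cv2.imread("pics/side0.png")[110:310,200:440];b=cv2.imread("pics/top0.png")[120:320,220:460]
cv2.imwrite("pics/c0.png",np.vstack([cv2.resize(x,(720,300) if 0 else None,fx=1.5,fy=1.5) for x in(a,b)]))
cv2.imwrite("pics/c1.png",np.hstack([cv2.resize(x,(400,400),interpolation=2) for x in(a[20:180,20:180],b[20:180,20:180])]))
E
```

```text
(no output)
```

View pics/top0.png

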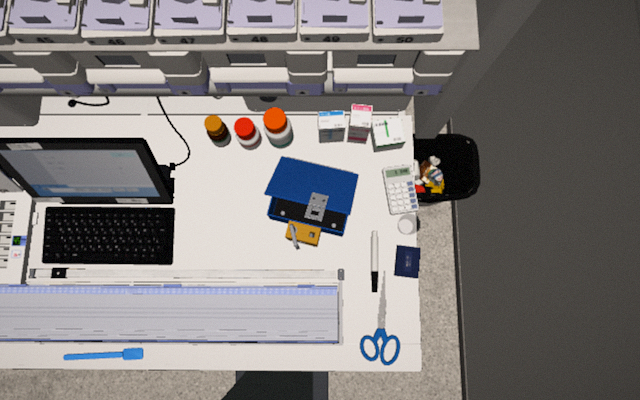

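View pics/c1.png

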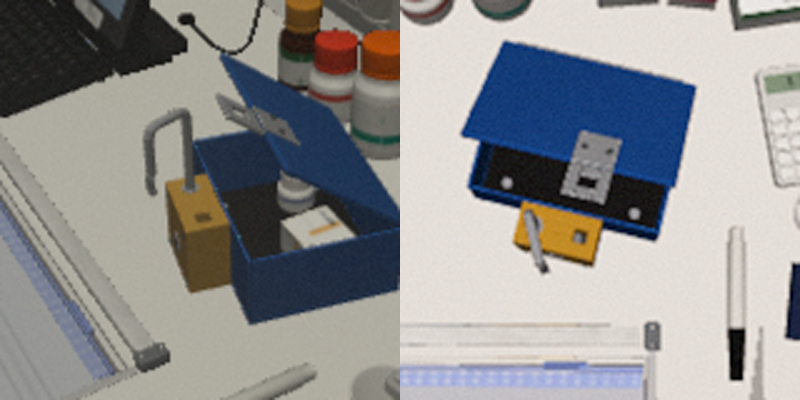

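The pictures show the box yawed slightly, with the lid half open. The shackle stands at the padlock's left, its toe pointing at the robot (top crop: bow from about (530,215) to (543,270)). I'll fit a single model to all the points.

```bash
cat > fit.py <<'E'
from h import *
from scipy.optimize import least_squares
def model(q):
    x,y,w,lid,s,xp=q; c,sn=np.cos(w),np.sin(w)
    W=lambda a,b,z: np.array([x+c*a-sn*b,y+sn*a+c*b,z])
    return {"lid_hinge":W(.065,0,.067),"strongbox":W(0,0,0),"padlock":W(-.083,0,0),"pivot":W(xp,.02,.066),"toe_hole":W(xp,-.02,.066),
     "lid_edge":W(.065-.13*np.cos(lid)+.006*np.sin(lid),0,.067+.13*np.sin(lid)+.006*np.cos(lid)),
     "bow":W(xp-.02*np.sin(s),.02-.02*np.cos(s),.145)}
E
python3 - <<'E'
from fit import *
F={c:ctrl.grab_frame(c) for c in("side","top")}
obs=[(c,n,p[0]["xy"],p[0]["score"]) for c in F for n in("lid_hinge","lid_edge","pivot","toe_hole","bow","strongbox","padlock") if (p:=ctrl.pinpoint(c,n))]
def res(q):
    m=model(q); return np.concatenate([(proj(F[c],m[n])-xy)*s for c,n,xy,s in obs]+[[(q[5]+.083)*500]])
r=least_squares(res,[.61,-.13,-.2,.63,1.2,-.083],loss="soft_l1",f_scale=1.5)
print(r.x.round(4)); m=model(r.x)
for c,n,xy,s in obs: print(c,n,round(s,2),(proj(F[c],m[n])-xy).round(1))
for n in m: print(n,m[n].round(4))
E
```

```text
[ 0.6041 -0.1298 -0.1854  0.6728  0.895  -0.082 ]
side lid_hinge 0.85 [-2.3 -4.7]
side lid_edge 0.91 [-0.8  1.4]
side pivot 0.57 [-2.7  2. ]
side toe_hole 0.8 [-1.5  2. ]
side bow 0.83 [-0.8 -2.2]
side strongbox 0.67 [ 1.  -2.4]
side padlock 0.82 [ 1.2 -0.8]
top lid_hinge 0.96 [1.8 0.7]
top lid_edge 0.94 [ 1.5 -2.4]
top pivot 0.82 [ 0.9 -0.5]
top toe_hole 0.73 [-0.1 -0.4]
top bow 0.51 [ 1.9 -6.1]
top strongbox 0.65 [-2.5 -1.1]
top padlock 0.59 [-2.2  2.8]
lid_hinge [ 0.668  -0.1418  0.067 ]
strongbox [ 0.6041 -0.1298  0.    ]
padlock [ 0.5225 -0.1145  0.    ]
pivot [ 0.5272 -0.0951  0.066 ]
toe_hole [ 0.5198 -0.1344  0.066 ]
lid_edge [ 0.5717 -0.1238  0.1527]
bow [ 0.5096 -0.1045  0.145 ]
```

>>> carry_out(deltas=[{"x": -0.05,"y": -0.03,"z": -0.02,"twist": 0.17,"jaw": 0},{"x": -0.1,"y": -0.075,"z": -0.02,"twist": 0.34,"jaw": 0},{"x": -0.15,"y": -0.112,"z": -0.02,"twist": 0.5,"jaw": 0},{"x": -0.2,"y": -0.15,"z": -0.02,"twist": 0.67,"jaw": 0},{"x": -0.25,"y": -0.187,"z": -0.02,"twist": 0.84,"jaw": 0},{"x": -0.3,"y": -0.224,"z": -0.02,"twist": 1.0,"jaw": 0},{"x": -0.35,"y": -0.26,"z": -0.02,"twist": 1.17,"jaw": 0},{"x": -0.4,"y": -0.3,"z": -0.02,"twist": 1.36,"jaw": 0},{"x": -0.45,"y": -0.336,"z": -0.02,"twist": 1.36,"jaw": 0},{"x": -0.5,"y": -0.373,"z": -0.02,"twist": 1.36,"jaw": 0}])

```text
t: 3.05
position: [0.5186, -0.0541, 0.2515]
tcp_rot: [2.422, 2.0, 0.001]
wrist_force: [-0.2, 0.8, 0.3]
width: -0.0
grasp_force: 0.0
```

>>> carry_out(deltas=[{"x": -0.045,"y": 0.04,"z": 0},{"x": -0.088,"y": 0.078,"z": 0},{"x": -0.088,"y": 0.078,"z": 0.04},{"x": -0.088,"y": 0.078,"z": 0.075},{"x": -0.088,"y": 0.078,"z": 0.09},{"x": -0.088,"y": 0.078,"z": 0.1},{"x": -0.088,"y": 0.078,"z": 0.11},{"x": -0.088,"y": 0.078,"z": 0.12},{"x": -0.088,"y": 0.078,"z": 0.13}])

```text
schema error: expected keys x, y, z, twist, jaw
```

>>> carry_out(deltas=[{"z": 0.01},{"z": 0.02},{"z": 0.03},{"z": 0.037},{"z": 0.042},{"z": 0.045},{"z": 0.047},{"z": 0.048}])

```text
schema error: expected keys x, y, z, twist, jaw
```

>>> carry_out(deltas=[{"x": -0.045,"y": 0.04,"z": 0,"twist": 0,"jaw": 0},{"x": -0.088,"y": 0.078,"z": 0,"twist": 0,"jaw": 0},{"x": -0.088,"y": 0.078,"z": 0.04,"twist": 0,"jaw": 0},{"x": -0.088,"y": 0.078,"z": 0.075,"twist": 0,"jaw": 0},{"x": -0.088,"y": 0.078,"z": 0.09,"twist": 0,"jaw": 0},{"x": -0.088,"y": 0.078,"z": 0.1,"twist": 0,"jaw": 0},{"x": -0.088,"y": 0.078,"z": 0.11,"twist": 0,"jaw": 0},{"x": -0.088,"y": 0.078,"z": 0.12,"twist": 0,"jaw": 0},{"x": -0.088,"y": 0.078,"z": 0.13,"twist": 0,"jaw": 0}])

```text
t: 4.18
position: [0.5783, -0.1532, 0.1216]
tcp_rot: [2.421, 2.0, 0.001]
wrist_force: [-0.2, 0.1, 2.5]
width: -0.002
grasp_force: 1.1
```

Contact at about 3 N, so I'll keep pressing the lid down.

>>> carry_out(deltas=[{"x": 0,"y": 0,"z": 0.01,"twist": 0,"jaw": 0},{"x": 0,"y": 0,"z": 0.02,"twist": 0,"jaw": 0},{"x": 0,"y": 0,"z": 0.03,"twist": 0,"jaw": 0},{"x": 0,"y": 0,"z": 0.036,"twist": 0,"jaw": 0},{"x": 0,"y": 0,"z": 0.041,"twist": 0,"jaw": 0},{"x": 0,"y": 0,"z": 0.045,"twist": 0,"jaw": 0},{"x": 0,"y": 0,"z": 0.047,"twist": 0,"jaw": 0},{"x": 0,"y": 0,"z": 0.048,"twist": 0,"jaw": 0}])

```text
t: 5.18
position: [0.5778, -0.1532, 0.0733]
tcp_rot: [-2.422, -2.001, 0.0]
wrist_force: [-0.4, -0.0, 2.0]
width: -0.0
grasp_force: 1.1
```

>>> carry_out(deltas=[{"x": 0,"y": 0,"z": 0.001,"twist": 0,"jaw": 0},{"x": 0,"y": 0,"z": 0.002,"twist": 0,"jaw": 0}])

```text
t: 5.42
position: [0.5779, -0.1532, 0.0729]
tcp_rot: [2.421, 2.0, 0.001]
wrist_force: [-7.2, 1.8, 14.6]
width: 0.001
grasp_force: 7.6
```

>>> carry_out(deltas=[{"x": 0,"y": 0,"z": -0.05,"twist": 0,"jaw": 0},{"x": 0,"y": 0,"z": -0.11,"twist": 0,"jaw": 0},{"x": 0,"y": 0,"z": -0.17,"twist": 0,"jaw": 0},{"x": 0.06,"y": 0,"z": -0.2,"twist": 0,"jaw": 0.5},{"x": 0.12,"y": -0.04,"z": -0.2,"twist": 0,"jaw": 0.5},{"x": 0.18,"y": -0.08,"z": -0.2,"twist": 0,"jaw": 0.5},{"x": 0.18,"y": -0.08,"z": -0.2,"twist": 0,"jaw": 0.5}])

```text
t: 6.3
position: [0.5324, 0.0413, 0.2719]
tcp_rot: [2.419, 2.004, 0.002]
wrist_force: [0.2, 0.0, 0.1]
width: 0.499
grasp_force: 0.0
```

```bash
python3 - <<'E'
from fit import *
F={c:ctrl.grab_frame(c) for c in("side","top")}
w=ctrl.grab_frame("wrist")["color"]
obs=[(c,n,p[0]["xy"],p[0]["score"]) for c in F for n in("lid_hinge","lid_edge","pivot","toe_hole","bow","strongbox","padlock") if (p:=ctrl.pinpoint(c,n))]
def res(q):
    m=model(q); return np.concatenate([(proj(F[c],m[n])-xy)*s for c,n,xy,s in obs]+[[(q[5]+.083)*500]])
r=least_squares(res,[.61,-.13,-.2,.0,1.2,-.083],loss="soft_l1",f_scale=1.5)
print(r.x.round(4)); m=model(r.x)
for c,n,xy,s in obs: print(c,n,round(s,2),np.round(xy,1),(proj(F[c],m[n])-xy).round(1))
for n in m: print(n,m[n].round(4))
s=ctrl.get_state();print(s["position"],s["t"],s["joints"])
a=F["side"]["color"][130:290,220:380];b=F["top"]["color"][150:270,240:360]
o=np.hstack([cv2.resize(x,(400,400),interpolation=2) for x in(a,b)]);cv2.imwrite("pics/c2.png",o[:,:,::-1])
cv2.imwrite("pics/w2.png",w[:,:,::-1])
E
```

```text
[ 0.6037 -0.1365 -0.2603 -0.0069 -0.1337 -0.0819]
side lid_hinge 0.89 [368.9 199.5] [-2.4 -2. ]
side lid_edge 0.82 [307.9 206.7] [-0.6 -0.1]
side pivot 0.85 [300.2 206.1] [-3.1 -1.4]
side toe_hole 0.69 [302.3 216.4] [-0.5 -0. ]
side bow 0.81 [285.9 178.7] [13.3 -0.4]
side strongbox 0.58 [332.6 227. ] [4.3 0.2]
side padlock 0.75 [297.  234.5] [3.1 0.1]
top lid_hinge 0.55 [317.8 164.9] [3.5 1.1]
top lid_edge 0.58 [303.3 222.2] [2.  0.5]
top pivot 0.6 [289.3 229.2] [ 4.9 -0.9]
top toe_hole 0.9 [312.6 233.5] [-0.2 -0.3]
top bow 0.7 [313.4 198.9] [-11.6  25.6]
top strongbox 0.67 [313.5 199.4] [0.6 0.7]
top padlock 0.84 [304.2 235.5] [ 0.3 -0.9]
lid_hinge [ 0.6666 -0.1532  0.067 ]
strongbox [ 0.6037 -0.1365  0.    ]
padlock [ 0.5235 -0.1151  0.    ]
pivot [ 0.5297 -0.0961  0.066 ]
toe_hole [ 0.5194 -0.1347  0.066 ]
lid_edge [ 0.5409 -0.1197  0.0721]
bow [ 0.5272 -0.1159  0.145 ]
[0.53329039 0.0385857  0.27127149] 7.15 [ 7.22441954e-02  1.48602574e-01  7.41967435e-02  1.49641105e+00
 -2.90312825e-05  1.83319575e+00]
```

View pics/c2.png

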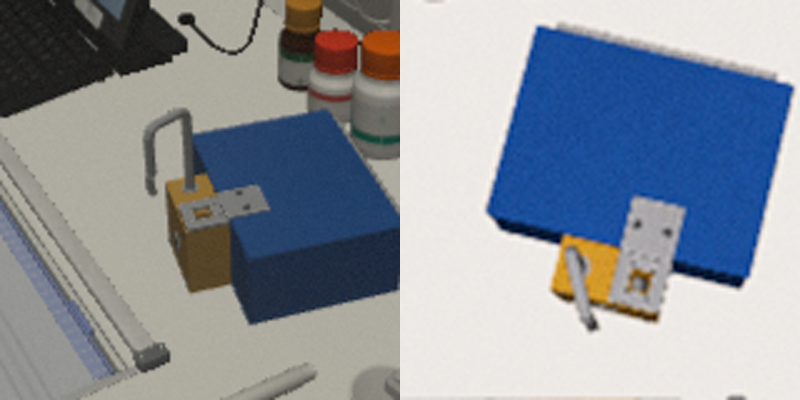

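The lid is shut and the tongue lies on the padlock. The bow is still turned out: top crop (572,250) to (592,325), side crop (150,125) to (183,112). I'll refine yaw and swivel from the image edges.

```bash
python3 - <<'E'
from h import *
F={c:ctrl.grab_frame(c) for c in("side","top")}
T,S=F["top"],F["side"]
im=T["color"].astype(int); 
mask=((im[:,:,2]>im[:,:,0]+50)&(im[:,:,2]>110)).astype(np.uint8); mask[:150]=0;mask[245:]=0;mask[:,:255]=0;mask[:,370:]=0
ys,xs=np.nonzero(mask); pts=np.array([atz(T,(u,v),.073)[:2] for u,v in zip(xs,ys)],np.float32)
print(len(pts),cv2.minAreaRect(pts*1000))
for n,uv in(("bl",(282,157.5)),("br",(357.9,175.5)),("fl",(267,213.6)),("fr",(343.5,233.4))): print(n,atz(T,uv,.073).round(4))
print("eye",atz(T,(240+641*.3,150+280*.3),.07).round(4),atz(S,(220+203*.4,130+212*.4),.07).round(4))
for uv in((280,180),(293,175),(286,178.5)): print("bow side",atz(S,uv,.145).round(4))
for uv in((291.6,225),(297,243)): print("bow top",atz(T,uv,.147).round(4))
print("leg base side",atz(S,(220+190*.4,130+187*.4),.066).round(4))
print(T["mtx"])
E
```

```text
4485 ((601.8053588867188, -132.9869384765625), (171.71011352539062, 130.47817993164062), 76.46380615234375)
bl [ 0.684  -0.0674  0.073 ]
br [ 0.6439 -0.2322  0.073 ]
fl [ 0.56   -0.0381  0.073 ]
fr [ 0.5184 -0.2004  0.073 ]
eye [ 0.5182 -0.3872  0.07  ] [ 0.5186 -0.1341  0.07  ]
bow side [ 0.4929 -0.1013  0.145 ]
bow side [ 0.5225 -0.0993  0.145 ]
bow side [ 0.5052 -0.1028  0.145 ]
bow top [ 0.526  -0.0963  0.147 ]
bow top [ 0.4911 -0.1072  0.147 ]
leg base side [ 0.5277 -0.0952  0.066 ]
[[423.67901698   0.         317.00361125]
 [  0.         423.67901698 201.00085936]
 [  0.           0.           1.        ]]
```

View pics/w2.png

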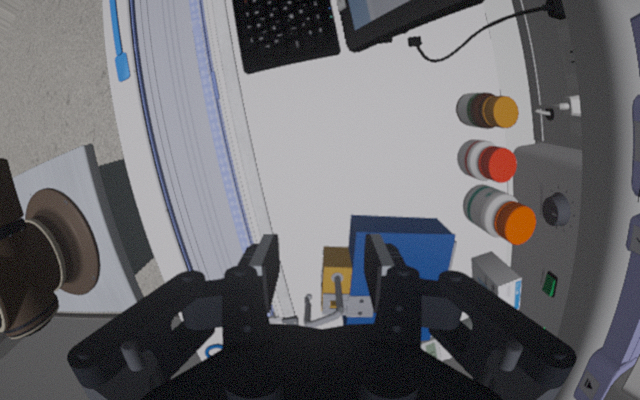

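Model: pivot ≈ (0.527,-0.095), box yaw ≈ -0.236, swivel ≈ 1.1, bow ≈ (0.508,-0.100). I'll move above it, descend astride the bar and pinch.

>>> carry_out(deltas=[{"x": -0.03,"y": 0,"z": 0,"twist": 0.17,"jaw": 0.6},{"x": -0.06,"y": 0,"z": 0,"twist": 0.34,"jaw": 0.6},{"x": -0.09,"y": 0,"z": 0,"twist": 0.51,"jaw": 0.6},{"x": -0.12,"y": 0.001,"z": 0,"twist": 0.68,"jaw": 0.6},{"x": -0.141,"y": 0.001,"z": 0,"twist": 0.85,"jaw": 0.6},{"x": -0.141,"y": 0.001,"z": 0.03,"twist": 1.02,"jaw": 0.6},{"x": -0.141,"y": 0.001,"z": 0.07,"twist": 1.15,"jaw": 0.6},{"x": -0.141,"y": 0.001,"z": 0.1,"twist": 1.15,"jaw": 0.6},{"x": -0.141,"y": 0.001,"z": 0.1,"twist": 1.15,"jaw": 0.6}])

```text
t: 8.38
position: [0.5061, -0.0996, 0.1693]
tcp_rot: [-3.119, -0.362, 0.007]
wrist_force: [0.4, 0.4, 0.2]
width: 0.596
grasp_force: 0.0
```

```bash
python3 - <<'E'
from h import *
a=ctrl.grab_frame("side")["color"][130:290,200:360]; b=ctrl.grab_frame("wrist")["color"][200:400,220:420]
cv2.imwrite("pics/c3.png",np.hstack([cv2.resize(x,(400,400),interpolation=2) for x in(a,b)])[:,:,::-1])
s=ctrl.get_state();print(s["position"],s["tcp_rot"],s["joints"])
E
```

```text
[ 0.50785503 -0.09993424  0.17222835] [3.12047899e+00 3.62112953e-01 8.77306381e-04] [-1.94297714e-01  1.17599108e-01 -1.78107121e-01  1.27450532e+00
  5.27068397e-06  2.71624033e+00]
```

View pics/c3.png

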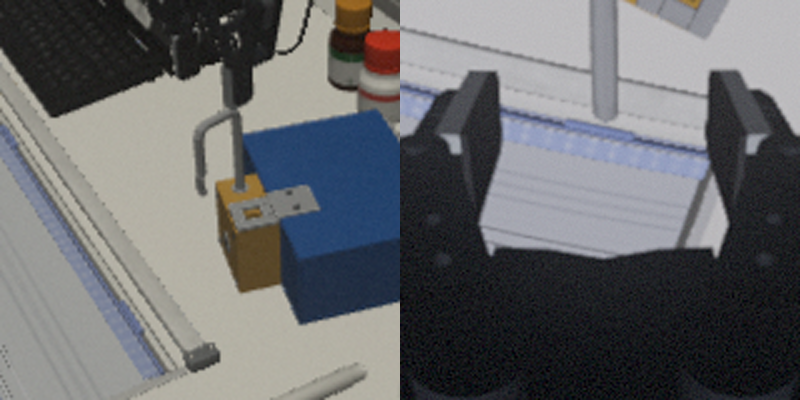

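The bar runs between the fingers, parallel to the pads and centred (wrist crop, column about 605). I'll descend and pinch.

>>> carry_out(deltas=[{"x": 0,"y": 0,"z": 0.02,"twist": 0,"jaw": 0.6},{"x": 0,"y": 0,"z": 0.044,"twist": 0,"jaw": 0.6},{"x": 0,"y": 0,"z": 0.044,"twist": 0,"jaw": 0.3},{"x": 0,"y": 0,"z": 0.044,"twist": 0,"jaw": 0},{"x": 0,"y": 0,"z": 0.044,"twist": 0,"jaw": 0},{"x": 0,"y": 0,"z": 0.044,"twist": 0,"jaw": 0}], force=20)

```text
t: 9.22
position: [0.5083, -0.0999, 0.1283]
tcp_rot: [3.121, 0.362, 0.003]
wrist_force: [0.6, 1.7, 0.8]
width: 0.083
grasp_force: 20.4
```

>>> carry_out(deltas=[{"x": 0.0003,"y": 0.0032,"z": 0,"twist": -0.16,"jaw": 0},{"x": 0.001,"y": 0.0063,"z": 0,"twist": -0.32,"jaw": 0},{"x": 0.0023,"y": 0.0092,"z": 0,"twist": -0.48,"jaw": 0},{"x": 0.004,"y": 0.0119,"z": 0,"twist": -0.64,"jaw": 0},{"x": 0.0061,"y": 0.0143,"z": 0,"twist": -0.8,"jaw": 0},{"x": 0.0085,"y": 0.0164,"z": 0,"twist": -0.96,"jaw": 0},{"x": 0.0109,"y": 0.0178,"z": 0,"twist": -1.1,"jaw": 0},{"x": 0.0109,"y": 0.0178,"z": 0,"twist": -1.1,"jaw": 0},{"x": 0.0109,"y": 0.0178,"z": 0,"twist": -1.1,"jaw": 0}])

```text
t: 10.35
position: [0.5226, -0.1146, 0.1276]
tcp_rot: [2.473, 1.937, 0.001]
wrist_force: [1.3, 2.7, 0.7]
width: 0.086
grasp_force: 20.3
```

```bash
python3 - <<'E'
from h import *
a=ctrl.grab_frame("side")["color"][150:250,240:340]; b=ctrl.grab_frame("wrist")["color"][200:400,220:420]
cv2.imwrite("pics/c4.png",np.hstack([cv2.resize(x,(400,400),interpolation=2) for x in(a,b)])[:,:,::-1])
s=ctrl.get_state();print(s["position"],s["tcp_rot"],s["joints"],s["wrist_force"],s["torque"])
E
```

```text
[ 0.52254261 -0.11460676  0.12752842] [2.47251584e+00 1.93780270e+00 1.25928249e-03] [-2.16181621e-01  1.63776868e-01 -2.23241431e-01  1.18312182e+00
  4.97967121e-04  1.59591989e+00] [1.60260157 2.55116132 1.06290732] [ 0.66225101 -0.34297664  0.00406744]
```

View pics/c4.png

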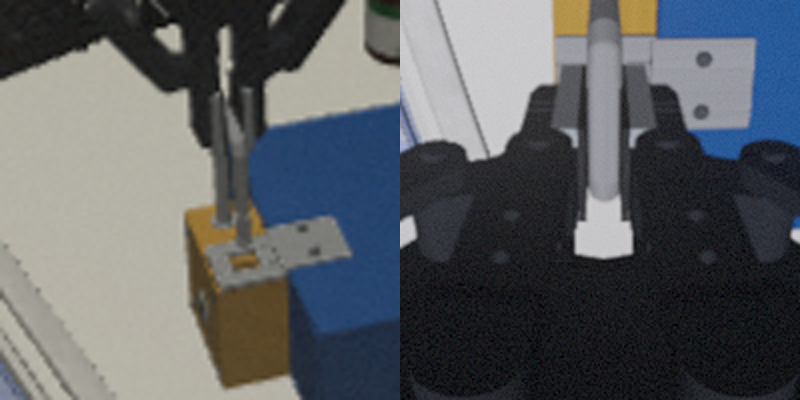

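The toe hangs over the eye: side crop shows the tip at (243,240) and the eye at (243,262). Tool yaw is -0.24, which matches the box. I'll grip harder and press while pinched, to check that the toe enters.

>>> carry_out(deltas=[{"x": 0,"y": 0,"z": 0,"twist": 0.005,"jaw": 0},{"x": 0,"y": 0,"z": 0.004,"twist": 0.005,"jaw": 0},{"x": 0,"y": 0,"z": 0.008,"twist": 0.005,"jaw": 0},{"x": 0,"y": 0,"z": 0.01,"twist": 0.005,"jaw": 0},{"x": 0,"y": 0,"z": 0.012,"twist": 0.005,"jaw": 0},{"x": 0,"y": 0,"z": 0.014,"twist": 0.005,"jaw": 0}], force=60)

```text
t: 11.2
position: [0.5223, -0.1147, 0.1132]
tcp_rot: [2.476, 1.933, 0.0]
wrist_force: [3.0, 3.1, 2.4]
width: 0.069
grasp_force: 58.5
```

>>> carry_out(deltas=[{"x": 0,"y": 0,"z": 0.002,"twist": 0,"jaw": 0},{"x": 0,"y": 0,"z": 0.004,"twist": 0,"jaw": 0},{"x": 0,"y": 0,"z": 0.006,"twist": 0,"jaw": 0},{"x": 0,"y": 0,"z": 0.008,"twist": 0,"jaw": 0}])

```text
t: 11.7
position: [0.5223, -0.1148, 0.1052]
tcp_rot: [2.476, 1.933, 0.0]
wrist_force: [1.6, 3.2, 3.0]
width: 0.066
grasp_force: 58.5
```

The toe is in the hole, 22 mm down at spring force only. I'll continue in fine steps.

>>> carry_out(deltas=[{"x": 0,"y": 0,"z": 0.002,"twist": 0,"jaw": 0},{"x": 0,"y": 0,"z": 0.004,"twist": 0,"jaw": 0},{"x": 0,"y": 0,"z": 0.005,"twist": 0,"jaw": 0}])

```text
t: 12.08
position: [0.5223, -0.1148, 0.1002]
tcp_rot: [2.476, 1.933, 0.0]
wrist_force: [1.2, 4.1, 3.8]
width: 0.069
grasp_force: 58.5
```

>>> carry_out(deltas=[{"x": 0,"y": 0,"z": 0.001,"twist": 0,"jaw": 0},{"x": 0,"y": 0,"z": 0.002,"twist": 0,"jaw": 0}])

```text
t: 12.32
position: [0.5223, -0.1148, 0.0983]
tcp_rot: [2.476, 1.933, 0.0]
wrist_force: [1.5, 3.6, 3.7]
width: 0.07
grasp_force: 58.5
```

>>> carry_out(deltas=[{"x": 0,"y": 0,"z": 0.001,"twist": 0,"jaw": 0},{"x": 0,"y": 0,"z": 0.002,"twist": 0,"jaw": 0}])

```text
t: 12.58
position: [0.5223, -0.1148, 0.0963]
tcp_rot: [2.476, 1.933, 0.0]
wrist_force: [2.2, 3.7, 4.4]
width: 0.064
grasp_force: 58.5
```

>>> carry_out(deltas=[{"x": 0,"y": 0,"z": 0.001,"twist": 0,"jaw": 0},{"x": 0,"y": 0,"z": 0.002,"twist": 0,"jaw": 0}])

```text
t: 12.82
position: [0.5223, -0.1148, 0.0943]
tcp_rot: [2.476, 1.933, 0.0]
wrist_force: [1.3, 4.6, 5.4]
width: 0.063
grasp_force: 58.5
```

>>> carry_out(deltas=[{"x": 0,"y": 0,"z": 0.001,"twist": 0,"jaw": 0},{"x": 0,"y": 0,"z": 0.002,"twist": 0,"jaw": 0}])

```text
t: 13.08
position: [0.5226, -0.1148, 0.093]
tcp_rot: [2.476, 1.933, 0.001]
wrist_force: [0.1, 4.6, 11.8]
width: 0.067
grasp_force: 59.5
```

>>> carry_out(deltas=[{"x": 0,"y": 0,"z": 0.001,"twist": 0,"jaw": 0},{"x": 0,"y": 0,"z": 0.001,"twist": 0,"jaw": 0}])

```text
t: 13.32
position: [0.5227, -0.1148, 0.0923]
tcp_rot: [2.475, 1.933, 0.002]
wrist_force: [-0.3, 3.9, 9.4]
width: 0.065
grasp_force: 59.5
```

>>> carry_out(deltas=[{"x": 0,"y": 0,"z": 0.001,"twist": 0,"jaw": 0},{"x": 0,"y": 0,"z": 0.001,"twist": 0,"jaw": 0}])

```text
t: 13.58
position: [0.5228, -0.1148, 0.0914]
tcp_rot: [2.475, 1.933, 0.002]
wrist_force: [0.4, 4.3, 10.3]
width: 0.068
grasp_force: 59.4
```

>>> carry_out(deltas=[{"x": 0,"y": 0,"z": 0.001,"twist": 0,"jaw": 0},{"x": 0,"y": 0,"z": 0.001,"twist": 0,"jaw": 0}])

```text
t: 13.82
position: [0.5227, -0.1149, 0.09]
tcp_rot: [2.475, 1.933, 0.001]
wrist_force: [0.3, 3.3, 7.6]
width: 0.069
grasp_force: 59.1
```

Peak of about 12 N at z ≈ 0.0925, and the force is now falling. The snap should come near z ≈ 0.084.

>>> carry_out(deltas=[{"x": 0,"y": 0,"z": 0.001,"twist": 0,"jaw": 0},{"x": 0,"y": 0,"z": 0.002,"twist": 0,"jaw": 0}])

```text
t: 14.08
position: [0.5226, -0.1149, 0.0879]
tcp_rot: [2.475, 1.933, 0.001]
wrist_force: [1.6, 3.3, 7.0]
width: 0.062
grasp_force: 59.0
```

>>> carry_out(deltas=[{"x": 0,"y": 0,"z": 0.001,"twist": 0,"jaw": 0},{"x": 0,"y": 0,"z": 0.002,"twist": 0,"jaw": 0}])

```text
t: 14.32
position: [0.5225, -0.115, 0.0856]
tcp_rot: [2.476, 1.933, 0.0]
wrist_force: [1.3, 3.2, 4.7]
width: 0.062
grasp_force: 58.8
```

>>> carry_out(deltas=[{"x": 0,"y": 0,"z": 0.001,"twist": 0,"jaw": 0},{"x": 0,"y": 0,"z": 0.001,"twist": 0,"jaw": 0}])

```text
t: 14.58
position: [0.5223, -0.1149, 0.0841]
tcp_rot: [2.476, 1.933, -0.0]
wrist_force: [2.0, 2.8, 3.2]
width: 0.069
grasp_force: 58.5
```

>>> carry_out(deltas=[{"x": 0,"y": 0,"z": 0.001,"twist": 0,"jaw": 0},{"x": 0,"y": 0,"z": 0.001,"twist": 0,"jaw": 0}])

```text
t: 14.82
position: [0.5224, -0.1148, 0.0833]
tcp_rot: [2.476, 1.933, 0.0]
wrist_force: [1.6, 3.7, 4.8]
width: 0.064
grasp_force: 58.7
```

>>> carry_out(deltas=[{"x": 0,"y": 0,"z": 0.001,"twist": 0,"jaw": 0},{"x": 0,"y": 0,"z": 0.001,"twist": 0,"jaw": 0}])

```text
t: 15.08
position: [0.5223, -0.1148, 0.0824]
tcp_rot: [2.476, 1.933, 0.0]
wrist_force: [1.4, 3.3, 4.4]
width: 0.062
grasp_force: 58.7
```

>>> carry_out(deltas=[{"x": 0,"y": 0,"z": 0.0005,"twist": 0,"jaw": 0},{"x": 0,"y": 0,"z": 0.0005,"twist": 0,"jaw": 0}])

```text
t: 15.32
position: [0.5223, -0.1148, 0.0819]
tcp_rot: [2.476, 1.933, 0.0]
wrist_force: [1.9, 3.4, 5.5]
width: 0.063
grasp_force: 58.8
```

>>> carry_out(deltas=[{"x": 0,"y": 0,"z": 0.0005,"twist": 0,"jaw": 0},{"x": 0,"y": 0,"z": 0.0005,"twist": 0,"jaw": 0}])

```text
t: 15.58
position: [0.5223, -0.1148, 0.0814]
tcp_rot: [2.476, 1.933, 0.0]
wrist_force: [1.4, 3.1, 3.7]
width: 0.062
grasp_force: 58.8
```

>>> carry_out(deltas=[{"x": 0,"y": 0,"z": 0.0005,"twist": 0,"jaw": 0},{"x": 0,"y": 0,"z": 0.0005,"twist": 0,"jaw": 0}])

```text
t: 15.82
position: [0.5224, -0.1148, 0.0811]
tcp_rot: [2.476, 1.933, 0.0]
wrist_force: [0.8, 4.2, 5.6]
width: 0.063
grasp_force: 59.0
```

>>> carry_out(deltas=[{"x": 0,"y": 0,"z": 0.0005,"twist": 0,"jaw": 0},{"x": 0,"y": 0,"z": 0.0005,"twist": 0,"jaw": 0}])

```text
t: 16.08
position: [0.5225, -0.1148, 0.081]
tcp_rot: [2.476, 1.933, 0.001]
wrist_force: [0.3, 3.3, 7.7]
width: 0.068
grasp_force: 59.2
```

>>> carry_out(deltas=[{"x": 0,"y": 0,"z": 0.0005,"twist": 0,"jaw": 0},{"x": 0,"y": 0,"z": 0.0005,"twist": 0,"jaw": 0}])

```text
t: 16.32
position: [0.5227, -0.1147, 0.0808]
tcp_rot: [2.475, 1.933, 0.002]
wrist_force: [-0.1, 5.0, 11.0]
width: 0.07
grasp_force: 59.4
```

That is the hard stop. I'll ease off 2 mm and see whether it holds.

>>> carry_out(deltas=[{"x": 0,"y": 0,"z": -0.001,"twist": 0,"jaw": 0},{"x": 0,"y": 0,"z": -0.002,"twist": 0,"jaw": 0},{"x": 0,"y": 0,"z": -0.003,"twist": 0,"jaw": 0},{"x": 0,"y": 0,"z": -0.003,"twist": 0,"jaw": 0}], force=20)

```text
t: 16.82
position: [0.5225, -0.1148, 0.0831]
tcp_rot: [2.476, 1.933, 0.001]
wrist_force: [1.8, 3.9, 4.5]
width: 0.065
grasp_force: 58.8
```

>>> carry_out(deltas=[{"x": 0,"y": 0,"z": -0.001,"twist": 0,"jaw": 0},{"x": 0,"y": 0,"z": -0.002,"twist": 0,"jaw": 0},{"x": 0,"y": 0,"z": -0.002,"twist": 0,"jaw": 0}], force=20)

```text
t: 17.2
position: [0.522, -0.1149, 0.0842]
tcp_rot: [-2.476, -1.933, 0.001]
wrist_force: [4.1, 3.0, -1.7]
width: 0.068
grasp_force: 58.0
```

```bash
python3 - <<'E'
from h import *
a=ctrl.grab_frame("side")["color"][150:250,240:340]; b=ctrl.grab_frame("wrist")["color"][200:400,220:420]
cv2.imwrite("pics/c5.png",np.hstack([cv2.resize(x,(400,400),interpolation=2) for x in(a,b)])[:,:,::-1])
s=ctrl.get_state();print(s["position"],s["wrist_force"],s["joint_efforts"])
E
```

```text
[ 0.52199327 -0.11483054  0.08422057] [ 3.20061068  2.07547534 -2.51963383] [-1.43771846e+00 -4.70396233e+01  3.32825446e+01  1.14847854e+00
 -8.88209213e-01 -7.01806974e-03]
```

View pics/c5.png

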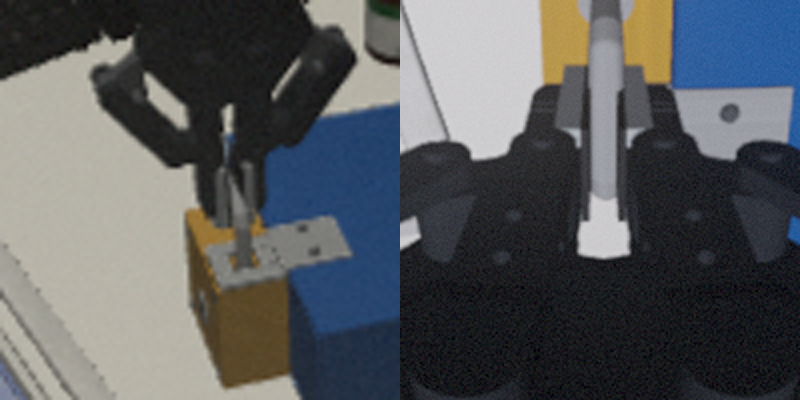

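The toe is in the eye (side crop (243,255)), and the pull is now held against the tool, so it is locked. I'll release and withdraw.

>>> carry_out(deltas=[{"x": 0,"y": 0,"z": 0.0005,"twist": 0,"jaw": 0.1},{"x": 0,"y": 0,"z": 0,"twist": 0,"jaw": 0.3},{"x": 0,"y": 0,"z": 0,"twist": 0,"jaw": 0.3},{"x": 0,"y": 0,"z": -0.03,"twist": 0,"jaw": 0.3},{"x": 0,"y": 0,"z": -0.08,"twist": 0,"jaw": 0.3},{"x": 0,"y": 0,"z": -0.14,"twist": 0,"jaw": 0.3},{"x": 0.06,"y": 0,"z": -0.16,"twist": 0,"jaw": 0.3},{"x": 0.12,"y": -0.03,"z": -0.16,"twist": 0,"jaw": 0.3},{"x": 0.12,"y": -0.03,"z": -0.16,"twist": 0,"jaw": 0.3}])

```text
t: 18.42
position: [0.5216, 0.0117, 0.2454]
tcp_rot: [2.472, 1.939, 0.001]
wrist_force: [0.1, -0.0, 0.0]
width: 0.299
grasp_force: 0.0
```

```bash
python3 - <<'E'
from h import *
a=ctrl.grab_frame("side")["color"][150:250,240:340]; b=ctrl.grab_frame("top")["color"][150:270,240:360]
cv2.imwrite("pics/c6.png",np.hstack([cv2.resize(x,(400,400),interpolation=2) for x in(a,b)])[:,:,::-1])
s=ctrl.get_state();print(s["position"],s["wrist_force"],s["t"])
E
```

```text
[0.52202108 0.00951054 0.24490506] [ 0.74764155 -1.23964733 -0.08065538] 18.525
```

View pics/c6.png

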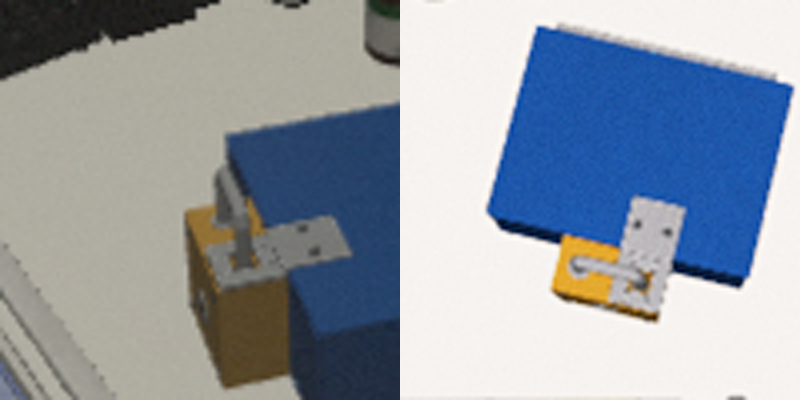

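The shackle stays down by itself through the tongue's eye (top crop: bow from (577,265) to (643,275)), and the lid is shut.

```bash
python3 -c "
from plant import ctrl
print(ctrl.finish_job())"
```

```text
the job is handed in; nothing more can be done
None
```

The strongbox is locked and handed in: the lid is shut with the tongue on the padlock, and the shackle, pressed with about 12 N at most, stayed down by itself after I let go.

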